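# Raise the telescopic lamp and lock it

### The arm

A 7-joint arm with a two-finger parallel gripper is mounted at the origin on the work surface. World frame = base frame: x ahead of the robot, y to its left, z up, the work surface at z = 0. Lengths are in m, angles in rad, forces in N, time in s.
With the tool pointing down it reaches from about 0.425 to 0.95 m from the base axis. Payload 16.7 kg.
Tool frame: the origin (TCP) lies midway between the tips of the shut fingers; the grasp point (between the pads) lies 19 mm behind it; z points along the fingers, x is the direction in which the jaws open and shut, and the axes are right-handed (so a half turn about z gives the same grasp; the last joint's range is limited). The gripper opens to 94 mm and grips with 3 to 60 N. Pads are 16 mm wide; open, the fingers measure 119 mm over their backs; the gripper's body (75 mm by 177 mm) begins 78 mm behind the grasp point.
Start: joints at [-1.298, 0.426, 0.074, 1.606, -0.034, 1.111, -0.067], TCP at [0.276, 0.616, 0.183] pointing down, gripper open.
Joint ranges: [-2.85, 2.85], [-0.5, 2.14], [-1.23, 1.37], [0.21, 2.46], [-1.02, 4.16], [0.16, 2.05], [-2.73, 2.73]. Speed limits (rad/s): [1.89, 1.89, 2.39, 2.39, 3.01, 3.01, 3.01].

### API

Orientations are given as a unit quaternion [x, y, z, w].
In Python, from plant import env gives the robot as it stands.
- The arm moves only by the tool step_arm, never from a script. Its argument "series" is a list of rows, each a list of 2 entries, a list of its own where there are three numbers: the shift along the tool's x, y, z scaled (see below), then the turn, a rotation vector about the tool's x, y, z scaled (see below). A call has 1 to 8 rows; each row shifts and turns the commanded pose from where the row before left it, along the tool's axes as they then stand; what a row does not reach is not made up. The controller multiplies each number of a shift by 0.3 m and each number of a turn by pi/2 rad. A row lasts 1/12 s, in which the tool goes at most 41.7 mm and 7.16 degrees, less where a joint would pass 70% of its speed; a pose out of reach is approached as far as the arm can. A call with a number of a shift or a turn outside -1 to 1 is refused whole. A call with a gripper value outside its range is refused whole. "fingers" is the finger opening in mm, from 0 to 94, set as the call begins (left out, the last holds). The fingers move at their own pace and stop on an object; "newtons" is the grip in N (left out, the last holds). Time passes only in rows, so rows that do not move let the fingers close. It gives the time, the measured TCP pose, the force and the opening at its end, in the units of the state.
- env.get_obs(): the state, without advancing time (a new reading comes with each control period).
- env.snapshot(name): name is "side" or "top" or "wrist"; returns (picture, depth): 480x640x3 uint8, blue, green, red; 480x640 float32, m along the optical axis (not along the pixel's ray), 0 where there is no reading.
- env.camera_info(name): a dict with "K" (3x3 intrinsics, pixels), "position" and "attitude" of the camera in the world; the wrist camera has in their place "T_tool_cam" (4x4, takes a point from camera to tool coordinates, whose origin is the TCP and whose axes are the tool frame's). Camera axes: x right, y up, looking along -z (the intrinsics and any distortion apply to the point x, -y, -z); pixel columns grow to the right and rows downward; lengths in m; the calibration is good to about 2 mm. A picture is of the moment at which its call begins: read the wrist's pose just before it. camera_info takes no time and is no camera call.
- env.close_job(): hands the job in, once; it reports no verdict.
Trained networks look in the newest picture that a camera, given by its name, has taken for a name from the list of things; names that differ only in an ending like _2 or _b are one class to them, and where a whole thing is asked for, a point or a joint stands for the part that bears it (a point fixed in the world has none). Each returns a list of dicts, best first, with "score" (0 to 1); they miss things now and then, are a little off and sometimes report something else, mostly with a low value. They report only what shows in the picture. A call takes as long as a camera call. They do not tell look-alikes from the thing itself.
- env.boxes_of(query, camera): "point" ([x, y, z] in m, in world coordinates, good to about 4 mm: the middle of the surface that is visible of it).
- env.regions_of(query, camera): "region" (480x640 bool, what is visible of it).
- env.mark_of(query, camera): "point" ([x, y, z] in m, in world coordinates, good to about 4 mm: a listed point, or the origin of a listed thing).
The state is a dict: "t": time; "joint_positions": joint angles; "qd": joint speeds; "joint_torque": joint torques, N m; "tcp_pos": TCP position; "tcp_rot": TCP orientation; "wrist_force": force on the tool from outside, world axes, zero at the start; "moment": the same for the moment, N m; "gripper_width": finger opening in m.
Only numpy, scipy, OpenCV 4.12 (cv2) and the standard library are available. Lean on these libraries where they do the work, as an engineer would, in place of code of your own. Each camera call takes 0.05 s, during which the arm holds its last target.

### The job

Raise the cordless lamp and lock it up: twist its head anticlockwise until its bayonet comes free, draw the stem gently straight up to its stop, twist the head back clockwise as far as it goes so that the black line is over the mark on the foot again, let it down into its catch and let go, so that it stays up by itself. Feel for the stops, do not pull, push or twist hard against them, and leave the other things on the table where they lie.

Things in the scene. Friction and masses are not known exactly. Their poses are not given: they have to be found in the camera images.
- lamp_head: lamp head, an upright cylinder 44 mm in diameter, 48 mm tall, and its 16 mm stem in one piece, loose, 0.25 kg (0.7 to 1.4 times that). Fluted aluminium, opal white cap, a black line from the centre of its flat top outwards. Origin on the axis, 21 mm below the top (grip it there, from above), 169 mm above the table at the start; z up, x along the black line.
- lamp: the rest of the lamp: round cream foot, 130 mm in diameter, 14 mm thick, held fast to the table by a magnet; outer tube 36 mm thick; black ribbed collar 42 mm thick, top 136 mm above the table. Origin under the foot's centre; x along a black mark on the foot. The stem slides in the tube with 0.8 mm of play all round, nearly without friction; let go, it drops.
- lamp_lock (a point): centre of the collar's top, where the stem comes out. Inside, a lug on the stem makes a bayonet. Head's black line over the foot's mark (within 0.05 rad at the start): lug caught under a ledge, rises 1.5 mm at most. Turned 0.79 to 0.97 rad anticlockwise (0.97 is the end of the turn) it is free and slides up to a stop; the line goes no more than 0.09 rad clockwise of the mark.
- lamp_catch (a point): a point on the tube's axis, 100 mm above the table, hidden. The upper stop is met 62 to 84 mm above the start, different each time and to be felt. The catch: 1 to 3 mm below the stop turn clockwise to the end (line over mark, within 0.1 rad), then let down 4 to 7 mm: the lug drops behind a 3 mm lip and bears the stem. Over 30 N between stem and tube does harm; 0.1 N m of twist puts 20 N there.
- tin: round aluminium tin with a hinged flap lid, 80 mm in diameter, 47 mm tall; leave it alone. Origin under its centre
- ball_center (a point): centre of a glass sphere 60 mm in diameter fixed on a small wooden base, its top 65 mm above the table; leave it alone
- fob: chrome key fob, 52 x 30 x 10 mm, with a key ring, beside the lamp; leave it alone. Origin under its centre
- comb: pale wooden comb, 150 x 38 x 6 mm, beside the lamp; leave it alone. Origin under its centre
- saucers: pair of stacked ceramic saucers, the upper one blue, the lower white, 140 mm in diameter, 20 mm tall; leave it alone. Origin under their centre
Mind the look-alikes: they are no part of the job. What is shaped like the lamp_head but blue or turquoise is not meant.

How it is judged:
On the way, in this order (a step that is already met when the one before it is completed fails the run):
1. the head is twisted free, at least 0.7 rad, while the stem is still down (within 6 mm of its start height) (angle between the x axis of lamp_head and the x axis of lamp, either way round above 0.7 rad and z of lamp_head in the frame of lamp below 0.175 m), for 0.1 s.
2. the stem is drawn up, its head more than 222 mm above the table (z of lamp_head in the frame of lamp above 0.222 m), for 0.1 s.
At the end, for the whole second after the job is handed in: The head, let go and still, stands more than 220 mm above the table (its origin), upright, with its black line over the foot's mark within 0.18 rad: the lug bears on the upper catch (z of lamp_head in the frame of lamp above 0.22 m and angle between the x axis of lamp_head and the x axis of lamp, either way round below 0.18 rad and linear speed of lamp_head below 0.02 m/s and angle between lamp_head's own z axis and vertical below 0.1 rad); the robot touches nothing.
It fails at once if the stem is forced against its stops (more than 30 N between stem and tube) (contact force between lamp_head and lamp above 30 N).
It fails at once if a bystander is moved more than 20 mm (distance of any of tin, saucers, ball_center, fob, comb from where it was at the start of the episode above 0.02 m).
It also fails if it takes over 72 s, if anything falls off the work surface, if the arm or the gripper's body presses on something with over 40 N, if the wrist force passes 120 N, or if a joint passes its speed limit or range.

## Working session

There is one attempt and no reset: what is moved stays moved. The work goes in short steps, Python scripts to look and compute and a tool call to move; the robot and the scene stay as the last step left them, time stands still between calls to the robot, and variables do not carry over. Pictures are saved under pics/ and viewed, and the job is handed in when it is done.

Besides the shell and the picture viewer there is one more tool, called as a command line: name --argument value ..., lists and objects as JSON in quotes. step_arm: Moves the arm, as the interface text tells. Its arguments: {"type":"object","properties":{"series":{"type":"array"},"fingers":{"type":"number"},"newtons":{"type":"number"}},"required":["series"]}

```bash
ls; mkdir -p pics; cat > h.py <<'E'
import numpy as np, cv2
from plant import env
from scipy.spatial.transform import Rotation as R
np.set_printoptions(precision=4,suppress=True)
def cam(name,obs=None):
    i=env.camera_info(name); K=np.array(i["K"])
    if "T_tool_cam" in i:
        o=obs or env.get_obs(); T=np.eye(4);T[:3,:3]=R.from_quat(o["tcp_rot"]).as_matrix();T[:3,3]=o["tcp_pos"]
        return K,T@np.array(i["T_tool_cam"])
    return K,i
E
python3 - <<'E'
from h import *
print({k:np.array(v) for k,v in env.get_obs().items()})
for n in ["side","top","wrist"]:
    p,d=env.snapshot(n); cv2.imwrite(f"pics/{n}0.png",p); np.save(f"pics/{n}0.npy",d); print(n,env.camera_info(n))
    for q in ["lamp_head","lamp","lamp_lock"]:
        print(q,[(r["score"],np.array(r["point"])) for r in env.mark_of(q,n)])
E
```

```text
pics
{'t': array(0.), 'joint_positions': array([-1.2985,  0.4267,  0.0739,  1.6066, -0.0341,  1.1108, -0.0671]), 'qd': array([-0.0006, -0.0006,  0.0015, -0.0017, -0.0001, -0.0023, -0.0011]), 'joint_torque': array([ -0.0007, -93.5841,   3.6662, -45.4171,  -0.0489,   0.02  ,
         0.0001]), 'tcp_pos': array([0.2762, 0.6154, 0.1826]), 'tcp_rot': array([ 0.8395,  0.5434, -0.0005,  0.0004]), 'wrist_force': array([-0.8023, -0.6017, -0.6992]), 'moment': array([-0.0037,  0.0014,  0.0078]), 'gripper_width': array(0.0939)}
side {'K': array([[608.7117,   0.    , 327.7263],
       [  0.    , 608.7117, 240.8749],
       [  0.    ,   0.    ,   1.    ]]), 'position': array([ 0.2052, -1.0154,  0.8635]), 'attitude': array([ 0.4593, -0.0959, -0.159 ,  0.8686])}
lamp_head [(0.94, array([ 0.436 , -0.0539,  0.1535])), (0.92, array([ 0.4468, -0.1322,  0.1565])), (0.62, array([ 0.5779, -0.0631,  0.1697]))]
lamp [(0.77, array([ 0.5754, -0.0692, -0.0015])), (0.4, array([ 0.576 , -0.0641,  0.1704]))]
lamp_lock [(0.7, array([ 0.5767, -0.0702,  0.1368])), (0.5, array([ 0.5767, -0.0721, -0.0024]))]
top {'K': 
[... 175 characters left out ...]
e': array([-0.0451,  0.0493,  0.7127, -0.6983])}
lamp_head [(0.9, array([ 0.4477, -0.1315,  0.1527])), (0.85, array([ 0.4337, -0.0567,  0.1536])), (0.63, array([ 0.6476, -0.1995,  0.151 ])), (0.54, array([ 0.5793, -0.0647,  0.1674]))]
lamp [(0.91, array([ 0.5726, -0.0721,  0.0004]))]
lamp_lock [(0.78, array([ 0.5814, -0.07  ,  0.1376]))]
wrist {'K': array([[413.0032,   0.    , 321.7958],
       [  0.    , 413.0032, 240.244 ],
       [  0.    ,   0.    ,   1.    ]]), 'T_tool_cam': array([[ 1.    , -0.0009,  0.0001, -0.0011],
       [-0.0008, -0.9705, -0.2412, -0.0687],
       [ 0.0003,  0.2412, -0.9705, -0.2018],
       [ 0.    ,  0.    ,  0.    ,  1.    ]])}
lamp_head []
lamp []
lamp_lock []
```

View pics/side0.png

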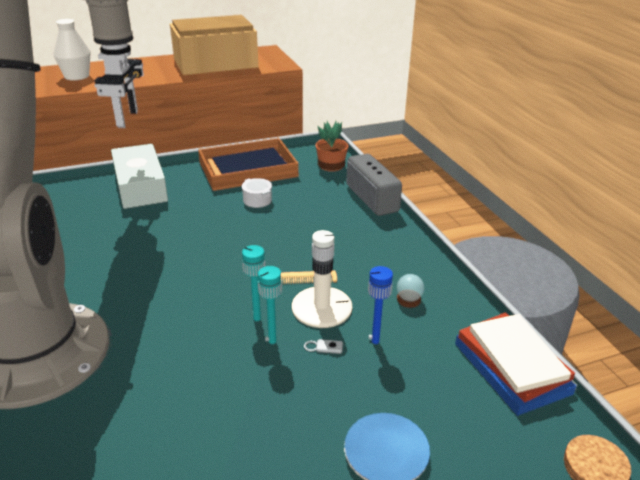

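View pics/top0.png

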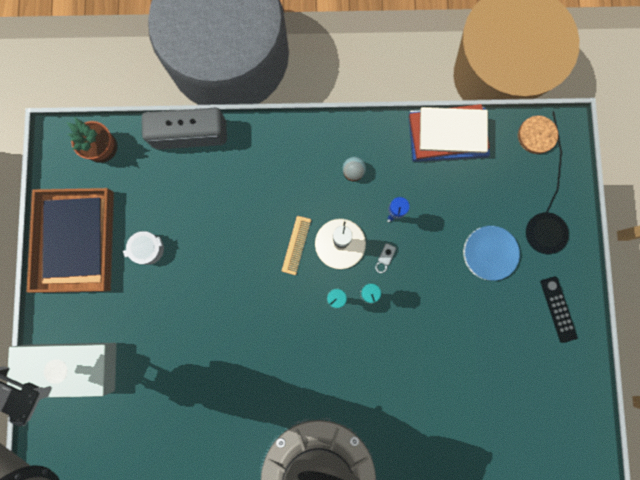

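```bash
python3 - <<'E'
import cv2
a=cv2.imread("pics/top0.png");cv2.imwrite("pics/topc.png",cv2.resize(a[220:400,220:460],None,fx=3.3,fy=3.3,interpolation=cv2.INTER_CUBIC))
E
```

```text
(no output)
```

View pics/topc.png

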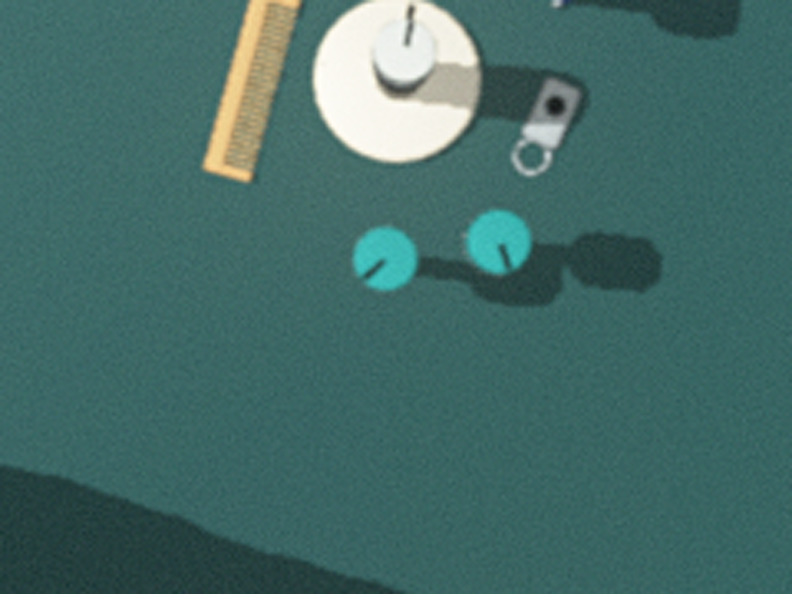

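The meant lamp has the white opal cap, at side (323,240) and top (343,230), with its black line pointing up in the top view (about +x). It stands on the cream foot. The turquoise heads at top (337,298) and (371,293) and the blue one at (399,206) are look-alikes, and the crop confirms this. I'll move above the lamp for a closer look with the wrist camera.

step_arm --series '[[[0,0,-0.13],[0,0,0]],[[0,0,-0.13],[0,0,0]],[[0,0,-0.13],[0,0,0]],[[0,0,-0.06],[0,0,0]],[[0,0,0],[0,0,0.07]],[[0,0,0],[0,0,0.07]],[[0,0,0],[0,0,0.07]],[[0,0,0],[0,0,0.07]]]' --fingers 70

```text
t: 1.27
tcp_pos: [0.2764, 0.6158, 0.3185]
tcp_rot: [0.939, 0.345, 0.0, -0.0]
wrist_force: [-0.5, -0.6, 0.3]
gripper_width: 0.07
```

step_arm --series '[[[0,0,0],[0,0,0.07]],[[0,0,0],[0,0,0.07]],[[0,0,0],[0,0,0.07]],[[0,0,0],[0,0,0.07]],[[0,0,0],[0,0,0.07]],[[0,0,0],[0,0,0.07]],[[0,0,0],[0,0,0.07]],[[0,0,0],[0,0,0]]]'

```text
t: 1.93
tcp_pos: [0.2763, 0.6158, 0.3182]
tcp_rot: [0.999, -0.033, 0.0, 0.0]
wrist_force: [-0.2, -0.3, -0.4]
gripper_width: 0.0702
```

```bash
cat >> h.py <<'E'
def st():
    o=env.get_obs(); Rm=R.from_quat(o["tcp_rot"]).as_matrix()
    print("t",round(float(o["t"]),2),"p",np.array(o["tcp_pos"]),"yaw",np.arctan2(Rm[1,0],Rm[0,0]).round(4),"z",Rm[:,2],"F",np.array(o["wrist_force"]),"M",np.array(o["moment"]),"w",np.round(o["gripper_width"],4),"j7",o["joint_positions"][6].__round__(3))
    return o,Rm
def togo(target,Rm,o): print("togo units",Rm.T@(np.array(target)-o["tcp_pos"])/0.3)
E
python3 - <<'E'
from h import *
o,Rm=st(); togo([.577,-.067,.30],Rm,o)
E
```

```text
t 1.93 p [0.2763 0.6158 0.3182] yaw -0.0662 z [ 0.     -0.0001 -1.    ] F [-0.2364 -0.2735 -0.4335] M [-0.0568  0.0718  0.0078] w 0.0702 j7 -1.226
togo units [1.1509 2.2046 0.0611]
```

step_arm --series '[[[0.06,0.115,0],[0,0,0]],[[0.06,0.115,0],[0,0,0]],[[0.06,0.115,0],[0,0,0]],[[0.06,0.115,0],[0,0,0]],[[0.06,0.115,0],[0,0,0]],[[0.06,0.115,0],[0,0,0]],[[0.06,0.115,0],[0,0,0]],[[0.06,0.115,0],[0,0,0]]]'

```text
t: 2.6
tcp_pos: [0.4038, 0.3297, 0.3185]
tcp_rot: [1.0, -0.028, 0.0, -0.0]
wrist_force: [1.5, -0.1, 0.7]
gripper_width: 0.0703
```

step_arm --series '[[[0.06,0.115,0],[0,0,0]],[[0.06,0.115,0],[0,0,0]],[[0.06,0.115,0],[0,0,0]],[[0.06,0.115,0],[0,0,0]],[[0.06,0.115,0],[0,0,0]],[[0.06,0.115,0],[0,0,0]],[[0.06,0.115,0],[0,0,0]],[[0.06,0.115,0],[0,0,0]]]'

```text
t: 3.27
tcp_pos: [0.5308, 0.0455, 0.3187]
tcp_rot: [1.0, -0.028, 0.0, -0.0]
wrist_force: [0.3, 0.9, 0.3]
gripper_width: 0.0701
```

```bash
python3 - <<'E'
from h import *
o,Rm=st(); togo([.577,-.067,.30],Rm,o)
p,d=env.snapshot("wrist"); cv2.imwrite("pics/w1.png",p); np.save("pics/w1.npy",d)
E
```

```text
t 3.27 p [0.5308 0.0455 0.3187] yaw -0.0559 z [ 0.0008  0.0007 -1.    ] F [0.2685 0.8758 0.2874] M [-0.0009  0.006  -0.0105] w 0.0701 j7 -0.185
togo units [0.1747 0.3657 0.0623]
```

View pics/w1.png

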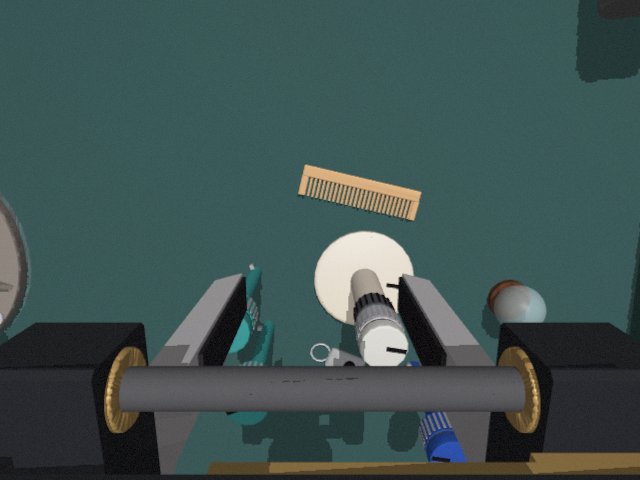

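The wrist picture shows the cream foot centred near (364,278), with its mark at (393,286). The white cap is near (384,341), with its line pointing right at (397,350), parallel to the foot mark. I'll measure these now.

```bash
cat >> h.py <<'E'
def ray_plane(uv,z,K,T):
    uv=np.atleast_2d(uv).astype(float)
    d=np.c_[(uv[:,0]-K[0,2])/K[0,0],-(uv[:,1]-K[1,2])/K[1,1],-np.ones(len(uv))]@T[:3,:3].T
    s=(z-T[2,3])/d[:,2]
    return T[:3,3]+d*s[:,None]
def world(d,K,T):
    v,u=np.mgrid[0:480,0:640]
    c=np.stack([(u-K[0,2])/K[0,0]*d,-(v-K[1,2])/K[1,1]*d,-d],-1)
    return c@T[:3,:3].T+T[:3,3]
def circfit(P):
    A=np.c_[2*P,np.ones(len(P))]; b=(P**2).sum(1); s=np.linalg.lstsq(A,b,rcond=None)[0]
    return s[:2],np.sqrt(s[2]+s[:2]@s[:2])
E
cat > m.py <<'E'
from h import *
import sys
p=cv2.imread(sys.argv[1]); d=np.load(sys.argv[2]); K,T=cam("wrist")
W=world(d,K,T); ok=(d>0)
hsv=cv2.cvtColor(p,cv2.COLOR_BGR2HSV)
near=np.hypot(W[...,0]-.577,W[...,1]+.067)<.09
top=ok&near&(W[...,2]>.182)&(W[...,2]<.20)&(np.hypot(W[...,0]-.577,W[...,1]+.067)<.03)
print("top z",np.median(W[top][:,2]),top.sum(),"centroid",W[top].mean(0))
cs,_=cv2.findContours(top.astype(np.uint8),cv2.RETR_EXTERNAL,cv2.CHAIN_APPROX_NONE);c=max(cs,key=len)[:,0]
P=ray_plane(c,.190,K,T)[:,:2]; print("cap circ",circfit(P))
g=cv2.cvtColor(p,cv2.COLOR_BGR2GRAY)
dk=top&(g<90); P=W[dk][:,:2];
e=cv2.fitLine(P.astype(np.float32),cv2.DIST_L2,0,.01,.01).ravel(); print("line n",dk.sum(),"mean",P.mean(0),"ang",np.arctan2(e[1],e[0]))
foot=ok&near&(W[...,2]>.008)&(W[...,2]<.021)
cs,_=cv2.findContours(foot.astype(np.uint8),cv2.RETR_EXTERNAL,cv2.CHAIN_APPROX_NONE);c=max(cs,key=len)[:,0]
P=ray_plane(c,.014,K,T)[:,:2]
ctr,r=circfit(P)
for _ in range(3):
    q=np.abs(np.hypot(*(P-ctr).T)-r)<.0025; ctr,r=circfit(P[q])
print("foot circ",ctr,r,q.sum(),np.median(W[foot][:,2]))
rr=np.hypot(W[...,0]-ctr[0],W[...,1]-ctr[1])
mk=foot&(g<90)&(rr<.063)&(rr>.025); P=W[mk][:,:2]
n,l,s,ce=cv2.connectedComponentsWithStats(mk.astype(np.uint8)); k=1+np.argmax(s[1:,4]); P=W[l==k][:,:2]
e=cv2.fitLine(P.astype(np.float32),cv2.DIST_L2,0,.01,.01).ravel(); m=P.mean(0)-ctr
print("mark n",len(P),P.mean(0),"fit",np.arctan2(e[1],e[0]),"from centre",np.arctan2(m[1],m[0]))
E
python3 m.py pics/w1.png pics/w1.npy
```

```text
top z 0.19049761673185028 1767 centroid [ 0.5805 -0.0737  0.1901]
cap circ (array([ 0.5806, -0.074 ]), np.float64(0.021575930430150575))
line n 76 mean [ 0.5893 -0.0795] ang -0.003933949
foot circ [ 0.5789 -0.0749] 0.0513019361115423 21 0.014439293925954944
mark n 34 [ 0.618  -0.0852] fit -0.27606517 from centre -0.2587641513173538
```

```bash
python3 - <<'E'
from h import *
p=cv2.imread("pics/w1.png");a=cv2.resize(p[220:370,300:450],None,fx=4,fy=4,interpolation=cv2.INTER_CUBIC);cv2.imwrite("pics/w1c.png",a)
p=cv2.imread("pics/top0.png");a=cv2.resize(p[205:280,300:380],None,fx=7,fy=7,interpolation=cv2.INTER_CUBIC);cv2.imwrite("pics/t0c.png",a)
E
```

```text
(no output)
```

View pics/w1c.png

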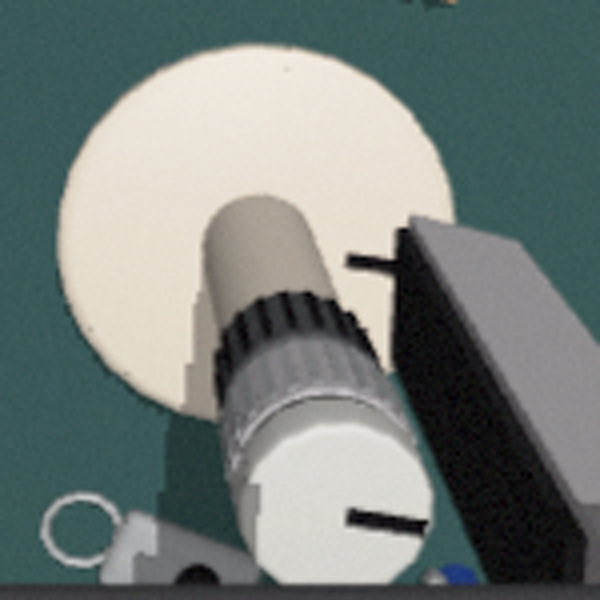

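View pics/t0c.png

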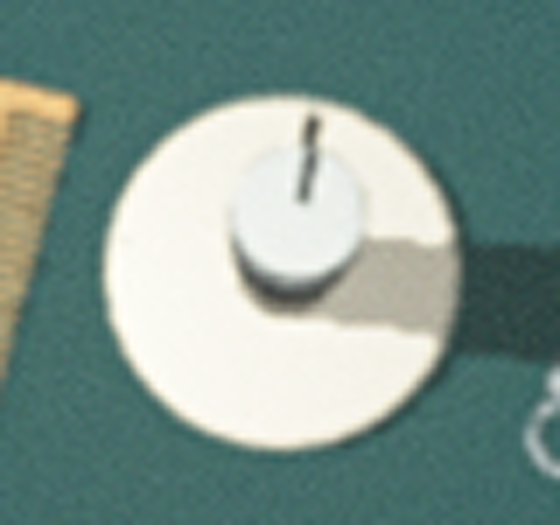

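```bash
python3 - <<'E'
from h import *
K,T=cam("wrist")
c=lambda pts:np.array(pts)/4+[300,220]-0.4
P=ray_plane(c([(58,240),(75,170),(110,115),(180,60),(255,44),(330,55),(400,100),(440,165),(453,215),(80,320),(130,385),(175,408)]),.014,K,T)[:,:2]
f,r=circfit(P);print("foot",f,r,np.hypot(*(P-f).T))
P=ray_plane(c([(252,500),(270,450),(310,425),(360,425),(410,455),(432,500),(428,540),(400,575),(262,565)]),.190,K,T)[:,:2]
h,r=circfit(P);print("cap",h,r)
L=ray_plane(c([(348,517),(428,526)]),.190,K,T)[:,:2];v=L[1]-L[0];print("line",L,np.arctan2(v[1],v[0]))
L=ray_plane(c([(347,261),(396,267)]),.014,K,T)[:,:2];v=L[1]-L[0];print("mark",L,np.arctan2(v[1],v[0]), [np.arctan2(*(l-f)[::-1]) for l in L])
i=env.camera_info("top");K=np.array(i["K"]);T=np.eye(4);T[:3,:3]=R.from_quat(i["attitude"]).as_matrix();T[:3,3]=i["position"]
c=lambda pts:np.array(pts)/7+[300,205]-0.4
print("top: foot",ray_plane(c([(281.5,272.5)]),.014,K,T),"cap",ray_plane(c([(298,214)]),.19,K,T))
L=ray_plane(c([(304,198),(310,152)]),.190,K,T)[:,:2];v=L[1]-L[0];print("line",L,np.arctan2(v[1],v[0]))
E
```

```text
foot [ 0.5817 -0.0755] 0.0642083200724339 [0.0643 0.0633 0.0633 0.0649 0.0649 0.065  0.0643 0.0633 0.0638 0.0637
 0.0652 0.0645]
cap [ 0.582  -0.0767] 0.020920526366927705
line [[ 0.5839 -0.0783]
 [ 0.6016 -0.0817]] -0.18612449837584444
mark [[ 0.6108 -0.0848]
 [ 0.6267 -0.0878]] -0.19104339757879737 [np.float64(-0.309387686980808), np.float64(-0.26844044602551004)]
top: foot [[ 0.5763 -0.0654  0.014 ]] cap [[ 0.5762 -0.0654  0.19  ]]
line [[ 0.5814 -0.0675]
 [ 0.5963 -0.0698]] -0.15344394973383835
```

```bash
python3 - <<'E'
from h import *
o,Rm=st(); togo([.5765,-.0165,.30],Rm,o)
E
```

```text
t 3.32 p [0.5328 0.0382 0.319 ] yaw -0.0625 z [ 0.0023 -0.0013 -1.    ] F [-2.3841 -6.5146 -1.8724] M [-0.3763  0.2054 -0.0334] w 0.0703 j7 -0.177
togo units [0.1565 0.1728 0.064 ]
```

step_arm --series '[[[0.05,0.06,0.02],[0,0,0]],[[0.05,0.06,0.02],[0,0,0]],[[0.05,0.05,0.02],[0,0,0]],[[0,0,0],[0,0,0]],[[0,0,0],[0,0,0]],[[0,0,0],[0,0,0]]]'

```text
t: 3.82
tcp_pos: [0.572, -0.0059, 0.3003]
tcp_rot: [1.0, -0.029, -0.0, 0.0]
wrist_force: [0.7, -0.2, -0.7]
gripper_width: 0.0702
```

```bash
python3 - <<'E'
from h import *
o,Rm=st()
p,d=env.snapshot("wrist"); cv2.imwrite("pics/w2.png",p); np.save("pics/w2.npy",d)
st()
E
```

```text
t 3.82 p [ 0.572  -0.0059  0.3003] yaw -0.0584 z [-0.0004 -0.     -1.    ] F [ 0.7045 -0.2269 -0.7012] M [-0.0514  0.0832 -0.0804] w 0.0702 j7 -0.005
t 3.87 p [ 0.572  -0.0055  0.3005] yaw -0.0581 z [-0.      0.0004 -1.    ] F [-0.1907  0.0352 -0.4064] M [0.0229 0.0867 0.012 ] w 0.07 j7 -0.005
```

View pics/w2.png

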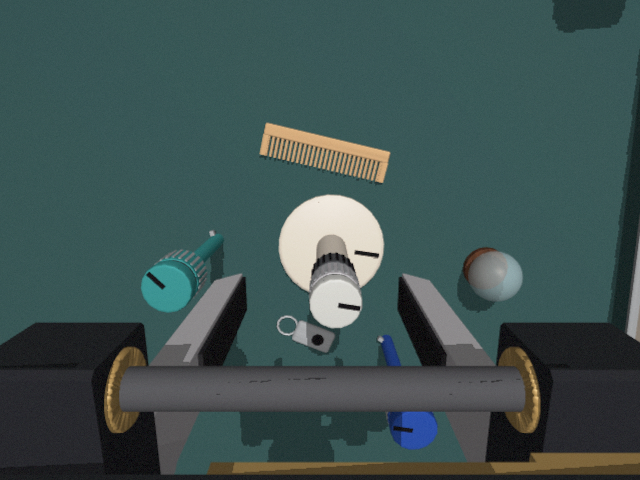

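Now the view is clear: the foot is centred near (331,245), its mark runs (355,253)-(379,255), and the white cap is near (335,301) with its line running (338,306)-(360,308).

```bash
python3 - <<'E'
from h import *
p=cv2.imread("pics/w2.png");a=cv2.resize(p[180:340,265:405],None,fx=4,fy=4,interpolation=cv2.INTER_CUBIC);cv2.imwrite("pics/w2c.png",a)
K,T=cam("wrist"); g=cv2.cvtColor(p,cv2.COLOR_BGR2GRAY); hsv=cv2.cvtColor(p,cv2.COLOR_BGR2HSV)
def blob(x0,x1,y0,y1):
    m=np.zeros_like(g);m[y0:y1,x0:x1]=(g[y0:y1,x0:x1]<90)
    n,l,s,c=cv2.connectedComponentsWithStats(m);k=1+np.argmax(s[1:,4]);v,u=np.where(l==k);return np.c_[u,v]
def ang(uv,z):
    P=ray_plane(uv,z,K,T)[:,:2];e=cv2.fitLine(P.astype(np.float32),cv2.DIST_L2,0,.01,.01).ravel()
    if e[0]<0:e=-e
    return P.mean(0),np.arctan2(e[1],e[0]),len(P)
L=ang(blob(334,366,300,316),.190);M=ang(blob(351,382,247,262),.014);print("line",L,"mark",M)
# foot outline
m=((hsv[...,1]<80)&(g>120)).astype(np.uint8); m[:,:270]=0;m[:,395:]=0;m[:190]=0;m[300:]=0
cs,_=cv2.findContours(m,cv2.RETR_EXTERNAL,cv2.CHAIN_APPROX_NONE);c=max(cs,key=len)[:,0];c=c[c[:,1]<265]
P=ray_plane(c,.014,K,T)[:,:2];ctr,r=circfit(P)
for _ in range(4):
    q=np.abs(np.hypot(*(P-ctr).T)-r)<.002;ctr,r=circfit(P[q])
print("foot",ctr,r,q.sum())
m=((hsv[...,1]<60)&(g>190)).astype(np.uint8);m[:280]=0
m[:,:300]=0;m[:,370:]=0;m[335:]=0
cs,_=cv2.findContours(m,cv2.RETR_EXTERNAL,cv2.CHAIN_APPROX_NONE);c=max(cs,key=len)[:,0]
P=ray_plane(c,.190,K,T)[:,:2];h,r=circfit(P)
for _ in range(6):
    q=np.abs(np.hypot(*(P-h).T)-r)<.0015;h,r=circfit(P[q])
print("cap",h,r,q.sum(),len(P))
for k,X in((h,L[0]),(ctr,M[0])): print("dir from ctr",np.arctan2(*(X-k)[::-1]))
for q in["lamp_head","lamp","lamp_lock"]: print(q,[(x["score"],np.array(x["point"])) for x in env.mark_of(q,"wrist")])
E
```

```text
line (array([ 0.5909, -0.0715]), np.float32(-0.211317), 89) mark (array([ 0.6238, -0.0783]), np.float32(-0.20827636), 77)
foot [ 0.5802 -0.0672] 0.06393661108767193 185
cap [ 0.58  -0.068] 0.020155517332999633 134 180
dir from ctr -0.31202898624655356
dir from ctr -0.2499222468021135
lamp_head [(0.84, array([ 0.6449, -0.2044,  0.1528])), (0.65, array([ 0.438 , -0.05  ,  0.1519])), (0.64, array([ 0.5754, -0.0674,  0.1714]))]
lamp [(0.65, array([ 0.5815, -0.0676, -0.0001]))]
lamp_lock []
```

View pics/w2c.png

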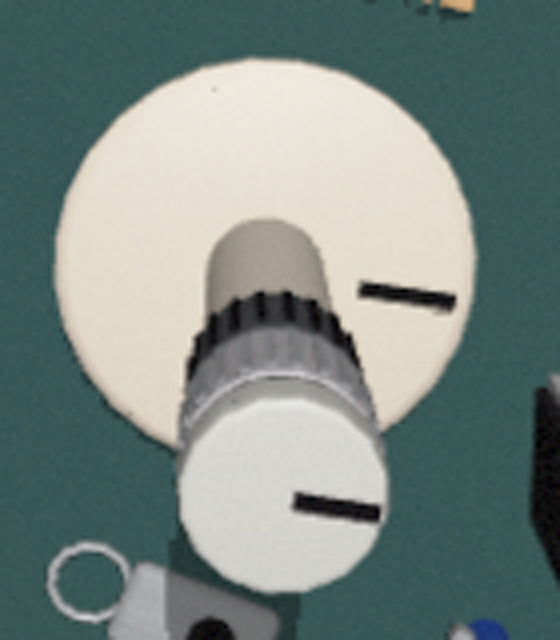

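step_arm --series '[[[0.016,0.1,0],[0,0,0]],[[0.016,0.1,0],[0,0,0]],[[0,0,0],[0,0,0]],[[0,0,0],[0,0,0]],[[0,0,0.08],[0,0,0]],[[0,0,0.08],[0,0,0]],[[0,0,0.08],[0,0,0]],[[0,0,0],[0,0,0]]]'

```text
t: 4.68
tcp_pos: [0.5761, -0.0647, 0.2246]
tcp_rot: [1.0, -0.029, -0.003, 0.0]
wrist_force: [-0.4, -0.1, -0.1]
gripper_width: 0.0704
```

```bash
python3 - <<'E'
from h import *
o,Rm=st(); togo([.578,-.0665,.15],Rm,o)
p,d=env.snapshot("wrist"); cv2.imwrite("pics/w3.png",p)
p,d=env.snapshot("top"); cv2.imwrite("pics/t3.png",cv2.resize(p[150:300,260:420],None,fx=4,fy=4))
E
```

```text
t 4.68 p [ 0.5761 -0.0647  0.2246] yaw -0.0582 z [-0.0051  0.     -1.    ] F [-0.3763 -0.119  -0.1397] M [-0.0583  0.0695  0.0281] w 0.0704 j7 0.168
togo units [0.0078 0.0055 0.2487]
```

View pics/w3.png

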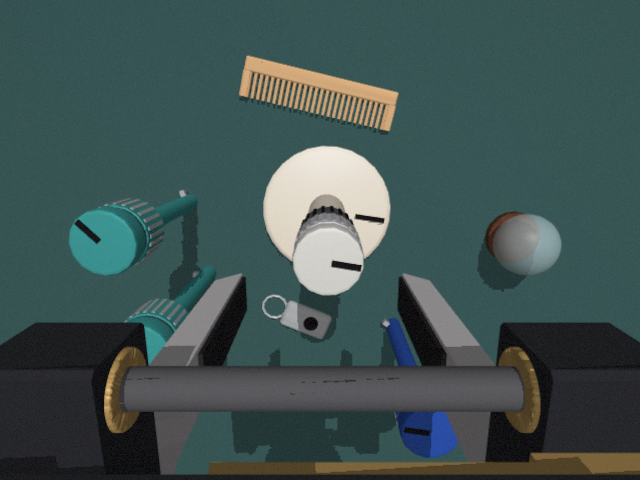

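step_arm --series '[[[0.008,0.007,0],[0,0,0]],[[0,0,0.07],[0,0,0]],[[0,0,0.07],[0,0,0]],[[0,0,0.06],[0,0,0]],[[0,0,0.048],[0,0,0]],[[0,0,0],[0,0,0]],[[0,0,0],[0,0,0]]]'

```text
t: 5.37
tcp_pos: [0.5811, -0.069, 0.1549]
tcp_rot: [1.0, -0.03, 0.0, 0.0]
wrist_force: [-0.0, -0.2, 0.7]
gripper_width: 0.07
```

```bash
python3 - <<'E'
from h import *
o,Rm=st(); togo([.5786,-.067,.15],Rm,o)
p,d=env.snapshot("wrist"); cv2.imwrite("pics/w4.png",p)
st()
E
```

```text
t 5.37 p [ 0.5811 -0.069   0.1549] yaw -0.0604 z [ 0.0006 -0.0001 -1.    ] F [-0.0462 -0.2261  0.6871] M [-0.0526  0.0209 -0.0107] w 0.07 j7 0.234
togo units [-0.0087 -0.0062  0.0164]
t 5.42 p [ 0.5814 -0.0691  0.1554] yaw -0.0606 z [ 0.0016  0.     -1.    ] F [ 1.0113 -0.2856  0.5627] M [-0.0512  0.07   -0.0249] w 0.0703 j7 0.234
```

View pics/w4.png

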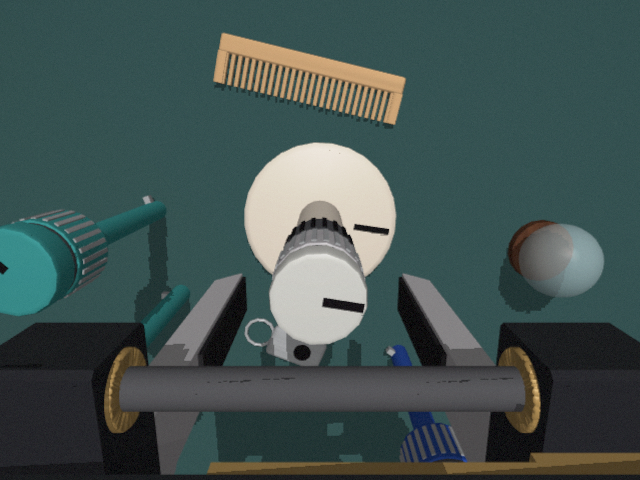

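```bash
python3 - <<'E'
from h import *
K,T=cam("wrist"); p=cv2.imread("pics/w4.png"); g=cv2.cvtColor(p,cv2.COLOR_BGR2GRAY)
m=(g>185).astype(np.uint8);m[:240]=0;m[352:]=0;m[:,:262]=0;m[:,375:]=0
cs,_=cv2.findContours(m,cv2.RETR_EXTERNAL,cv2.CHAIN_APPROX_NONE);c=max(cs,key=len)[:,0]
P=ray_plane(c,.190,K,T)[:,:2];h,r=circfit(P)
for _ in range(6):
    q=np.abs(np.hypot(*(P-h).T)-r)<.0012;h,r=circfit(P[q])
print("cap",h,r,q.sum(),len(P)); o,Rm=st(); togo([h[0],h[1],.15],Rm,o)
E
```

```text
cap [ 0.5801 -0.0686] 0.02035790493844881 254 342
t 5.42 p [ 0.5814 -0.0691  0.1554] yaw -0.0606 z [ 0.0016  0.     -1.    ] F [ 1.0113 -0.2856  0.5627] M [-0.0512  0.07   -0.0249] w 0.0703 j7 0.234
togo units [-0.0044 -0.0014  0.0181]
```

step_arm --series '[[[-0.005,-0.004,0.017],[0,0,0]],[[0,0,0],[0,0,0]],[[0,0,0],[0,0,0]],[[0,0,0],[0,0,0]]]'

```text
t: 5.75
tcp_pos: [0.5793, -0.0676, 0.1492]
tcp_rot: [1.0, -0.03, 0.0, -0.0]
wrist_force: [-0.1, -0.4, -0.4]
gripper_width: 0.0701
```

step_arm --series '[[[0,0,0],[0,0,0]],[[0,0,0],[0,0,0]],[[0,0,0],[0,0,0]],[[0,0,0],[0,0,0]],[[0,0,0],[0,0,0]],[[0,0,0],[0,0,0]],[[0,0,0],[0,0,0]]]' --fingers 40 --newtons 6

```text
t: 6.33
tcp_pos: [0.5791, -0.0677, 0.1488]
tcp_rot: [1.0, -0.03, 0.0, 0.0]
wrist_force: [-0.2, -0.4, 0.2]
gripper_width: 0.0439
```

```bash
python3 - <<'E'
from h import *
st()
E
```

```text
t 6.33 p [ 0.5791 -0.0677  0.1488] yaw -0.0606 z [ 0.     -0.0001 -1.    ] F [-0.2129 -0.3919  0.1816] M [-0.0884  0.1164 -0.0434] w 0.0439 j7 0.236
```

step_arm --series '[[[0,0,0],[0,0,-0.03]],[[0,0,0],[0,0,-0.03]],[[0,0,0],[0,0,-0.03]],[[0,0,0],[0,0,-0.03]],[[0,0,0],[0,0,0]]]' --newtons 8

```text
t: 6.75
tcp_pos: [0.579, -0.0677, 0.1488]
tcp_rot: [0.998, 0.065, 0.0, -0.0]
wrist_force: [0.3, 1.4, 0.7]
gripper_width: 0.0439
```

```bash
python3 - <<'E'
from h import *
st()
p,d=env.snapshot("wrist"); cv2.imwrite("pics/w5.png",p)
E
```

```text
t 6.75 p [ 0.579  -0.0677  0.1488] yaw 0.1303 z [ 0.0001  0.0001 -1.    ] F [0.2683 1.4201 0.7374] M [-0.0732  0.0094  0.005 ] w 0.0439 j7 0.404
```

View pics/w5.png

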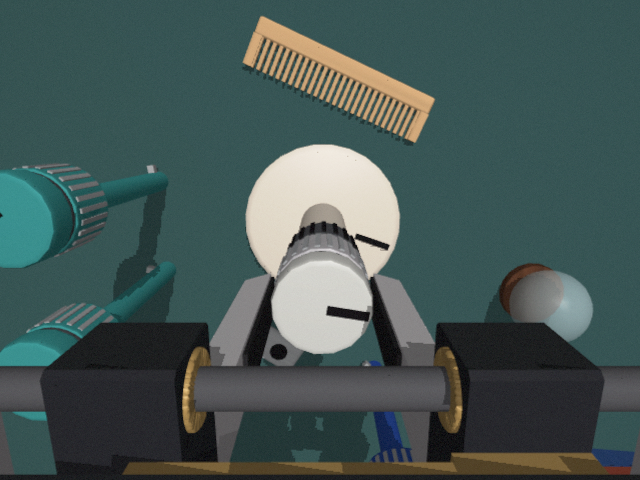

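step_arm --series '[[[0,0,0],[0,0,-0.04]],[[0,0,0],[0,0,-0.04]],[[0,0,0],[0,0,-0.04]],[[0,0,0],[0,0,-0.04]],[[0,0,0],[0,0,-0.04]],[[0,0,0],[0,0,-0.04]],[[0,0,0],[0,0,-0.04]],[[0,0,0],[0,0,0]]]'

```text
t: 7.47
tcp_pos: [0.579, -0.0678, 0.1488]
tcp_rot: [0.96, 0.281, 0.0, -0.0]
wrist_force: [-0.4, 0.1, 1.4]
gripper_width: 0.044
```

```bash
python3 - <<'E'
from h import *
st()
E
```

```text
t 7.47 p [ 0.579  -0.0678  0.1488] yaw 0.5691 z [ 0.      0.0001 -1.    ] F [-0.4063  0.1313  1.3653] M [-0.0069 -0.0131  0.0081] w 0.044 j7 0.796
```

step_arm --series '[[[0,0,0],[0,0,-0.04]],[[0,0,0],[0,0,-0.04]],[[0,0,0],[0,0,-0.04]],[[0,0,0],[0,0,-0.035]],[[0,0,0],[0,0,0]],[[0,0,0],[0,0,0]]]'

```text
t: 7.97
tcp_pos: [0.579, -0.0677, 0.1488]
tcp_rot: [0.92, 0.393, -0.0, -0.0]
wrist_force: [-0.2, -0.4, 1.5]
gripper_width: 0.0436
```

```bash
cat > la.py <<'E'
from h import *
import sys
o,Rm=st(); K,T=cam("wrist",o)
p,d=env.snapshot("wrist"); cv2.imwrite(sys.argv[1],p); zt=float(o["tcp_pos"][2])+.0412
P=ray_plane([[0,0]],zt,K,T)
c=np.linalg.inv(T)@np.r_[o["tcp_pos"][:2],zt,1]; u=K[0,0]*c[0]/-c[2]+K[0,2]; v=-K[1,1]*c[1]/-c[2]+K[1,2]
g=cv2.cvtColor(p,cv2.COLOR_BGR2GRAY); rad=int(.0195*K[0,0]/-c[2])
m=np.zeros_like(g);cv2.circle(m,(int(u),int(v)),rad,1,-1); m=m&(g<80)
n,l,s,ce=cv2.connectedComponentsWithStats(m);k=1+np.argmax(s[1:,4]);vv,uu=np.where(l==k)
Q=ray_plane(np.c_[uu,vv],zt,K,T)[:,:2];e=cv2.fitLine(Q.astype(np.float32),cv2.DIST_L2,0,.01,.01).ravel()
if e[:2]@(Q.mean(0)-o["tcp_pos"][:2])<0:e=-e
print("line px",uu.mean(),vv.mean(),len(uu),"line yaw",np.arctan2(e[1],e[0]))
E
python3 la.py pics/w6.png
```

```text
t 7.97 p [ 0.579  -0.0677  0.1488] yaw 0.807 z [-0.      0.0001 -1.    ] F [-0.1824 -0.4388  1.5499] M [ 0.0392  0.1089 -0.0205] w 0.0436 j7 1.011
line px 347.6336898395722 313.331550802139 374 line yaw 0.63791126
```

View pics/w6.png

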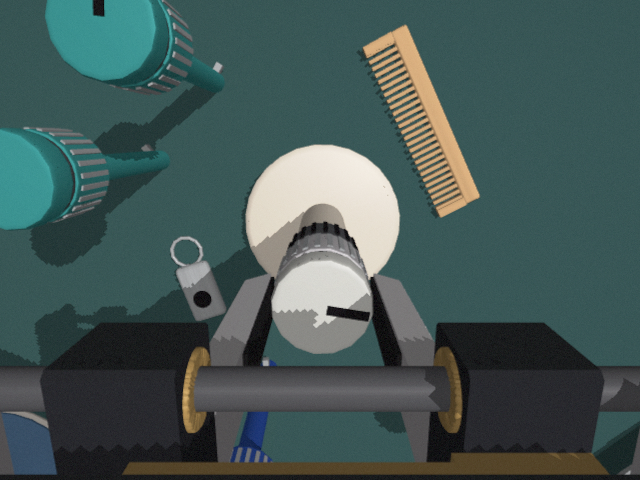

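step_arm --series '[[[0,0,-0.01],[0,0,0]],[[0,0,-0.01],[0,0,0]],[[0,0,0],[0,0,0]],[[0,0,0],[0,0,0]]]'

```text
t: 8.35
tcp_pos: [0.5791, -0.0676, 0.1549]
tcp_rot: [0.919, 0.394, 0.0, 0.0]
wrist_force: [-0.2, 0.4, -2.7]
gripper_width: 0.0437
```

```bash
python3 la.py pics/w7.png
```

```text
t 8.35 p [ 0.5791 -0.0676  0.1549] yaw 0.8106 z [ 0.0001  0.     -1.    ] F [-0.2112  0.4101 -2.6867] M [-0.0264  0.0203  0.0018] w 0.0437 j7 1.01
line px 347.52785145888595 313.3023872679045 377 line yaw 0.6446047
```

step_arm --series '[[[0,0,-0.02],[0,0,0]],[[0,0,-0.02],[0,0,0]],[[0,0,-0.02],[0,0,0]],[[0,0,-0.02],[0,0,0]],[[0,0,-0.02],[0,0,0]],[[0,0,-0.02],[0,0,0]],[[0,0,-0.02],[0,0,0]],[[0,0,0],[0,0,0]]]'

```text
t: 9.07
tcp_pos: [0.5796, -0.0678, 0.1982]
tcp_rot: [0.919, 0.395, 0.001, 0.0]
wrist_force: [0.5, -0.2, -2.2]
gripper_width: 0.0438
```

step_arm --series '[[[0,0,-0.01],[0,0,0]],[[0,0,-0.01],[0,0,0]],[[0,0,0],[0,0,0]],[[0,0,0],[0,0,0]]]'

```text
t: 9.4
tcp_pos: [0.579, -0.0676, 0.2028]
tcp_rot: [0.919, 0.395, -0.0, -0.0]
wrist_force: [-1.0, -0.2, -1.6]
gripper_width: 0.0437
```

```bash
python3 la.py pics/w8.png
```

```text
t 9.4 p [ 0.579  -0.0676  0.2028] yaw 0.8113 z [-0.0001 -0.     -1.    ] F [-0.9897 -0.1595 -1.5538] M [ 0.0052 -0.0079 -0.0305] w 0.0437 j7 0.98
line px 347.53351206434314 313.3029490616622 373 line yaw 0.64605767
```

step_arm --series '[[[0,0,-0.005],[0,0,0]],[[0,0,-0.005],[0,0,0]],[[0,0,-0.005],[0,0,0]],[[0,0,-0.005],[0,0,0]],[[0,0,0],[0,0,0]],[[0,0,0],[0,0,0]]]'

```text
t: 9.95
tcp_pos: [0.5791, -0.0677, 0.2089]
tcp_rot: [0.919, 0.395, 0.0, 0.0]
wrist_force: [0.5, 0.2, -2.6]
gripper_width: 0.0441
```

step_arm --series '[[[0,0,-0.004],[0,0,0]],[[0,0,-0.003],[0,0,0]],[[0,0,0],[0,0,0]],[[0,0,0],[0,0,0]]]'

```text
t: 10.28
tcp_pos: [0.5791, -0.0677, 0.2109]
tcp_rot: [0.919, 0.395, 0.0, 0.0]
wrist_force: [-0.3, -0.4, -2.5]
gripper_width: 0.0437
```

step_arm --series '[[[0,0,-0.004],[0,0,0]],[[0,0,-0.003],[0,0,0]],[[0,0,0],[0,0,0]],[[0,0,0],[0,0,0]]]'

```text
t: 10.62
tcp_pos: [0.5791, -0.0677, 0.2131]
tcp_rot: [0.919, 0.395, 0.0, 0.0]
wrist_force: [-0.3, 0.1, -3.4]
gripper_width: 0.0438
```

step_arm --series '[[[0,0,-0.004],[0,0,0]],[[0,0,-0.003],[0,0,0]],[[0,0,0],[0,0,0]],[[0,0,0],[0,0,0]]]'

```text
t: 10.95
tcp_pos: [0.5791, -0.0677, 0.2151]
tcp_rot: [0.919, 0.395, 0.0, 0.0]
wrist_force: [0.8, 0.3, -2.7]
gripper_width: 0.0441
```

```bash
python3 la.py pics/w9.png
```

```text
t 10.95 p [ 0.5791 -0.0677  0.2151] yaw 0.8112 z [ 0.0001  0.     -1.    ] F [ 0.795   0.3256 -2.7426] M [-0.0578  0.0602 -0.0368] w 0.0441 j7 0.973
line px 347.5871313672922 313.31099195710453 373 line yaw 0.643923
```

step_arm --series '[[[0,0,-0.004],[0,0,0]],[[0,0,-0.003],[0,0,0]],[[0,0,0],[0,0,0]],[[0,0,0],[0,0,0]]]'

```text
t: 11.33
tcp_pos: [0.5791, -0.0677, 0.2173]
tcp_rot: [0.919, 0.395, 0.0, 0.0]
wrist_force: [0.0, -0.8, -2.2]
gripper_width: 0.0432
```

step_arm --series '[[[0,0,-0.004],[0,0,0]],[[0,0,-0.003],[0,0,0]],[[0,0,0],[0,0,0]],[[0,0,0],[0,0,0]]]'

```text
t: 11.67
tcp_pos: [0.5791, -0.0677, 0.2194]
tcp_rot: [0.919, 0.395, 0.0, 0.0]
wrist_force: [-0.5, -0.1, -3.5]
gripper_width: 0.0439
```

step_arm --series '[[[0,0,-0.004],[0,0,0]],[[0,0,-0.003],[0,0,0]],[[0,0,0],[0,0,0]],[[0,0,0],[0,0,0]]]'

```text
t: 12.0
tcp_pos: [0.5791, -0.0677, 0.2215]
tcp_rot: [0.919, 0.395, 0.0, 0.0]
wrist_force: [-0.5, 0.8, -3.1]
gripper_width: 0.0438
```

step_arm --series '[[[0,0,-0.004],[0,0,0]],[[0,0,-0.003],[0,0,0]],[[0,0,0],[0,0,0]],[[0,0,0],[0,0,0]]]'

```text
t: 12.33
tcp_pos: [0.5791, -0.0677, 0.2235]
tcp_rot: [0.919, 0.395, 0.0, 0.0]
wrist_force: [0.1, -0.2, -2.6]
gripper_width: 0.0438
```

step_arm --series '[[[0,0,-0.004],[0,0,0]],[[0,0,-0.003],[0,0,0]],[[0,0,0],[0,0,0]],[[0,0,0],[0,0,0]]]'

```text
t: 12.67
tcp_pos: [0.5791, -0.0677, 0.2256]
tcp_rot: [0.919, 0.395, 0.0, 0.0]
wrist_force: [0.2, -0.3, -2.1]
gripper_width: 0.0433
```

step_arm --series '[[[0,0,-0.004],[0,0,0]],[[0,0,-0.003],[0,0,0]],[[0,0,0],[0,0,0]],[[0,0,0],[0,0,0]]]'

```text
t: 13.0
tcp_pos: [0.5791, -0.0677, 0.2277]
tcp_rot: [0.919, 0.395, 0.0, 0.0]
wrist_force: [0.2, 0.8, -2.6]
gripper_width: 0.0441
```

```bash
python3 la.py pics/w10.png
```

```text
t 13.0 p [ 0.5791 -0.0677  0.2277] yaw 0.8112 z [ 0.0001  0.     -1.    ] F [ 0.1686  0.7794 -2.5889] M [-0.0244 -0.0075 -0.0583] w 0.0441 j7 0.966
line px 347.64247311827955 313.3198924731183 372 line yaw 0.6439465
```

step_arm --series '[[[0,0,-0.004],[0,0,0]],[[0,0,0],[0,0,0]],[[0,0,0],[0,0,0]]]'

```text
t: 13.3
tcp_pos: [0.5791, -0.0677, 0.2289]
tcp_rot: [0.919, 0.395, 0.0, 0.0]
wrist_force: [-0.3, -0.7, -3.3]
gripper_width: 0.044
```

step_arm --series '[[[0,0,-0.004],[0,0,0]],[[0,0,0],[0,0,0]],[[0,0,0],[0,0,0]]]'

```text
t: 13.55
tcp_pos: [0.5787, -0.0676, 0.2297]
tcp_rot: [0.919, 0.395, -0.0, -0.0]
wrist_force: [1.1, -0.2, -9.0]
gripper_width: 0.0434
```

The stop is felt: the downward force went from about 2.7 N to 9 N, near TCP z = 0.2295. I'll check for slip before backing off.

```bash
python3 la.py pics/w11.png; python3 - <<'E'
from h import *
st()
E
```

```text
t 13.55 p [ 0.5787 -0.0676  0.2297] yaw 0.8113 z [-0.0008 -0.0001 -1.    ] F [ 1.0901 -0.1724 -9.0056] M [ 0.0128 -0.0844 -0.0261] w 0.0434 j7 0.965
line px 347.54716981132077 313.0835579514825 371 line yaw 0.6446639
t 13.6 p [ 0.5787 -0.0676  0.2297] yaw 0.8113 z [-0.0008 -0.0001 -1.    ] F [ 1.532   1.3343 -9.6885] M [-0.0119 -0.1429  0.005 ] w 0.0436 j7 0.965
```

step_arm --series '[[[0,0,0.008],[0,0,0]],[[0,0,0],[0,0,0]],[[0,0,0],[0,0,0]],[[0,0,0],[0,0,0]]]'

```text
t: 13.93
tcp_pos: [0.5792, -0.0677, 0.2279]
tcp_rot: [0.919, 0.395, 0.0, 0.0]
wrist_force: [0.2, 0.2, -2.1]
gripper_width: 0.0438
```

```bash
python3 la.py pics/w12.png
```

```text
t 13.93 p [ 0.5792 -0.0677  0.2279] yaw 0.8112 z [ 0.0004 -0.0001 -1.    ] F [ 0.1922  0.2443 -2.1368] M [-0.0053 -0.0365 -0.0025] w 0.0438 j7 0.966
line px 347.572192513369 313.14973262032083 374 line yaw 0.64245534
```

step_arm --series '[[[0,0,0.002],[0,0,0]],[[0,0,0],[0,0,0.035]],[[0,0,0],[0,0,0.035]],[[0,0,0],[0,0,0.035]],[[0,0,0],[0,0,0.035]],[[0,0,0],[0,0,0.035]],[[0,0,0],[0,0,0]],[[0,0,0],[0,0,0]]]'

```text
t: 14.65
tcp_pos: [0.5791, -0.0676, 0.2271]
tcp_rot: [0.964, 0.266, 0.0, 0.0]
wrist_force: [0.8, 0.8, -2.1]
gripper_width: 0.0436
```

```bash
python3 la.py pics/w13.png
```

```text
t 14.65 p [ 0.5791 -0.0676  0.2271] yaw 0.5382 z [ 0.     -0.0001 -1.    ] F [ 0.7572  0.8094 -2.0993] M [0.0217 0.0272 0.0052] w 0.0436 j7 0.709
line px 347.07042253521126 313.0225352112676 355 line yaw 0.36611003
```

step_arm --series '[[[0,0,0],[0,0,0.04]],[[0,0,0],[0,0,0.04]],[[0,0,0],[0,0,0.04]],[[0,0,0],[0,0,0.04]],[[0,0,0],[0,0,0.04]],[[0,0,0],[0,0,0.04]],[[0,0,0],[0,0,0.04]],[[0,0,0],[0,0,0]]]'

```text
t: 15.37
tcp_pos: [0.5791, -0.0677, 0.2271]
tcp_rot: [0.999, 0.047, -0.0, 0.0]
wrist_force: [0.4, -0.6, -2.6]
gripper_width: 0.0436
```

```bash
python3 la.py pics/w14.png
```

```text
t 15.37 p [ 0.5791 -0.0677  0.2271] yaw 0.0949 z [-0. -0. -1.] F [ 0.4337 -0.6036 -2.5591] M [-0.0231  0.0676  0.0085] w 0.0436 j7 0.294
line px 346.20771513353117 312.84569732937683 337 line yaw -0.06773737
```

step_arm --series '[[[0,0,0],[0,0,0.025]],[[0,0,0],[0,0,0.025]],[[0,0,0],[0,0,0.02]],[[0,0,0],[0,0,0.015]],[[0,0,0],[0,0,0]],[[0,0,0],[0,0,0]]]' --newtons 6

```text
t: 15.92
tcp_pos: [0.579, -0.0677, 0.2271]
tcp_rot: [1.0, -0.017, -0.0, 0.0]
wrist_force: [0.6, 0.2, -2.6]
gripper_width: 0.0441
```

```bash
python3 la.py pics/w15.png; python3 - <<'E'
from h import *
for i in range(3): env.snapshot("side"); st()
p,_=env.snapshot("top"); cv2.imwrite("pics/t15.png",cv2.resize(p[190:290,280:400],None,fx=5,fy=5))
E
```

```text
t 15.92 p [ 0.579  -0.0677  0.2271] yaw -0.0347 z [-0.     -0.0001 -1.    ] F [ 0.5754  0.2465 -2.5985] M [-0.0909  0.0204 -0.0134] w 0.0441 j7 0.174
line px 345.7926829268293 312.8018292682927 328 line yaw -0.19656761
t 16.02 p [ 0.579  -0.0677  0.2271] yaw -0.0354 z [-0.0001 -0.     -1.    ] F [ 0.4682  0.2943 -2.901 ] M [-0.0782  0.0368 -0.0323] w 0.0436 j7 0.173
t 16.07 p [ 0.5791 -0.0677  0.2271] yaw -0.0357 z [ 0.  0. -1.] F [ 0.7571  0.114  -2.493 ] M [-0.0391  0.0756  0.0012] w 0.0439 j7 0.173
t 16.12 p [ 0.579  -0.0677  0.2271] yaw -0.036 z [-0.0001 -0.     -1.    ] F [-0.2533  0.245  -2.4193] M [-0.0701  0.0848  0.0088] w 0.0439 j7 0.173
```

View pics/w15.png

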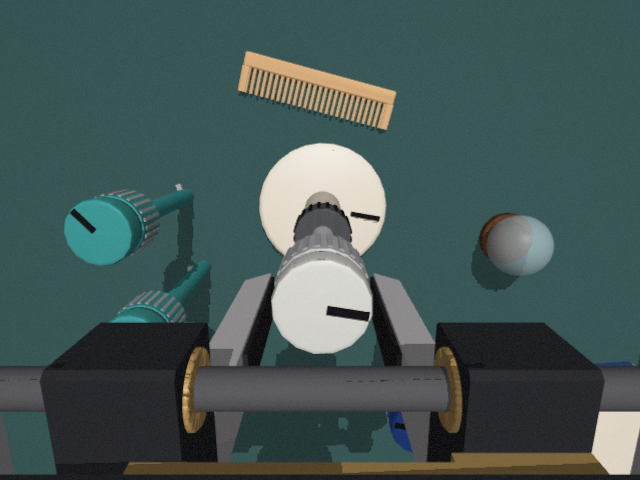

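step_arm --series '[[[0,0,0],[0,0,0.008]],[[0,0,0],[0,0,0.008]],[[0,0,0],[0,0,0]],[[0,0,0],[0,0,0]]]' --newtons 5

```text
t: 16.5
tcp_pos: [0.579, -0.0677, 0.2271]
tcp_rot: [1.0, -0.031, -0.0, 0.0]
wrist_force: [-0.1, 0.2, -2.2]
gripper_width: 0.0438
```

```bash
python3 la.py pics/w16.png;  python3 - <<'E'
from h import *
for i in range(2): env.snapshot("side"); st()
E
```

```text
t 16.5 p [ 0.579  -0.0677  0.2271] yaw -0.0621 z [-0.0001 -0.0001 -1.    ] F [-0.0541  0.1735 -2.1925] M [-0.0685  0.1051  0.0306] w 0.0438 j7 0.148
line px 345.7926829268293 312.8018292682927 328 line yaw -0.2239593
t 16.6 p [ 0.579  -0.0676  0.2271] yaw -0.0619 z [-0.0001 -0.     -1.    ] F [ 0.2309  0.3259 -1.8245] M [-0.1017  0.0452  0.0201] w 0.044 j7 0.149
t 16.65 p [ 0.579  -0.0677  0.2271] yaw -0.062 z [-0.     -0.0001 -1.    ] F [ 0.7104  0.3484 -2.0604] M [-0.0761  0.0633  0.0118] w 0.0438 j7 0.148
```

step_arm --series '[[[0,0,0],[0,0,0.007]],[[0,0,0],[0,0,0.006]],[[0,0,0],[0,0,0]],[[0,0,0],[0,0,0]]]'

```text
t: 16.98
tcp_pos: [0.579, -0.0677, 0.2271]
tcp_rot: [0.999, -0.041, -0.0, 0.0]
wrist_force: [0.2, -0.7, -2.2]
gripper_width: 0.0435
```

```bash
python3 la.py pics/w17.png;  python3 - <<'E'
from h import *
for i in range(3): env.snapshot("side"); st()
E
```

```text
t 16.98 p [ 0.579  -0.0677  0.2271] yaw -0.0826 z [-0.0001 -0.0001 -1.    ] F [ 0.2252 -0.7412 -2.1567] M [-0.0508  0.0568  0.0503] w 0.0435 j7 0.129
line px 345.74311926605503 312.8073394495413 327 line yaw -0.24629112
t 17.08 p [ 0.579  -0.0677  0.2271] yaw -0.0825 z [-0.0001  0.     -1.    ] F [-0.6795 -0.7125 -1.7242] M [-0.0697  0.0766 -0.0188] w 0.0437 j7 0.13
t 17.13 p [ 0.579  -0.0677  0.2271] yaw -0.0825 z [ 0. -0. -1.] F [ 0.1423 -0.4295 -2.9898] M [-0.0581  0.0464 -0.0212] w 0.0433 j7 0.13
t 17.18 p [ 0.579  -0.0677  0.2271] yaw -0.0825 z [-0. -0. -1.] F [ 0.1131 -0.6254 -3.3615] M [-0.0827  0.0742 -0.0594] w 0.0439 j7 0.13
```

step_arm --series '[[[0,0,0.004],[0,0,0]],[[0,0,0.004],[0,0,0]],[[0,0,0],[0,0,0]],[[0,0,0],[0,0,0]]]'

```text
t: 17.52
tcp_pos: [0.5789, -0.0677, 0.2246]
tcp_rot: [0.999, -0.041, -0.0, 0.0]
wrist_force: [0.6, 0.0, -3.4]
gripper_width: 0.044
```

```bash
python3 la.py pics/w18.png;  python3 - <<'E'
from h import *
for i in range(2): env.snapshot("side"); st()
E
```

```text
t 17.52 p [ 0.5789 -0.0677  0.2246] yaw -0.0825 z [-0.0003 -0.0001 -1.    ] F [ 0.5921  0.0313 -3.4157] M [-0.1167  0.0256 -0.0262] w 0.044 j7 0.131
line px 345.74311926605503 312.8073394495413 327 line yaw -0.24614763
t 17.62 p [ 0.579  -0.0677  0.2247] yaw -0.0826 z [-0.0001 -0.     -1.    ] F [ 0.7284 -0.5899 -3.9342] M [-0.0523  0.0736 -0.0054] w 0.0436 j7 0.131
t 17.67 p [ 0.5791 -0.0677  0.2247] yaw -0.0826 z [ 0. -0. -1.] F [-1.013  -0.2466 -3.2707] M [-0.0799  0.0421 -0.0021] w 0.0438 j7 0.131
```

step_arm --series '[[[0,0,0.004],[0,0,0]],[[0,0,0],[0,0,0]],[[0,0,0],[0,0,0]]]'

```text
t: 17.92
tcp_pos: [0.579, -0.0677, 0.2234]
tcp_rot: [0.999, -0.041, -0.0, 0.0]
wrist_force: [0.0, -1.0, -2.2]
gripper_width: 0.0437
```

step_arm --series '[[[0,0,0.004],[0,0,0]],[[0,0,0],[0,0,0]],[[0,0,0],[0,0,0]]]'

```text
t: 18.17
tcp_pos: [0.5791, -0.0677, 0.2224]
tcp_rot: [0.999, -0.041, 0.0, -0.0]
wrist_force: [-0.1, 1.2, -1.0]
gripper_width: 0.0441
```

```bash
python3 la.py pics/w19.png;  python3 - <<'E'
from h import *
for i in range(2): env.snapshot("side"); st()
E
```

```text
t 18.17 p [ 0.5791 -0.0677  0.2224] yaw -0.0825 z [ 0.0001 -0.     -1.    ] F [-0.0664  1.1917 -1.0432] M [-0.1046  0.0432 -0.0722] w 0.0441 j7 0.133
line px 345.74311926605503 312.8073394495413 327 line yaw -0.24632038
t 18.27 p [ 0.5791 -0.0677  0.2223] yaw -0.0826 z [ 0.0001 -0.     -1.    ] F [-0.1362  1.0737 -0.5853] M [ 0.0018 -0.0035  0.0092] w 0.0439 j7 0.133
t 18.32 p [ 0.5791 -0.0677  0.2224] yaw -0.0826 z [ 0.0001 -0.     -1.    ] F [-0.3517  0.6416 -0.5291] M [-0.0763 -0.0031  0.0451] w 0.0437 j7 0.133
```

step_arm --series '[[[0,0,0.002],[0,0,0]],[[0,0,0],[0,0,0]],[[0,0,0],[0,0,0]]]'

```text
t: 18.57
tcp_pos: [0.5794, -0.0677, 0.2221]
tcp_rot: [0.999, -0.041, 0.0, -0.0]
wrist_force: [-1.2, -0.5, 5.4]
gripper_width: 0.0441
```

```bash
python3 la.py pics/w20.png;  python3 - <<'E'
from h import *
for i in range(2): env.snapshot("side"); st()
E
```

```text
t 18.57 p [ 0.5794 -0.0677  0.2221] yaw -0.0826 z [ 0.0007  0.0001 -1.    ] F [-1.1534 -0.5418  5.4224] M [ 0.0243  0.2298 -0.0216] w 0.0441 j7 0.133
line px 345.7492354740061 312.8348623853211 327 line yaw -0.24763688
t 18.67 p [ 0.5793 -0.0677  0.222 ] yaw -0.0825 z [ 0.0006  0.0001 -1.    ] F [-0.5641  0.2696  5.562 ] M [0.0165 0.2561 0.006 ] w 0.0437 j7 0.133
t 18.72 p [ 0.5793 -0.0677  0.2221] yaw -0.0825 z [ 0.0007  0.0001 -1.    ] F [-0.6362  0.5006  5.2762] M [0.006  0.244  0.0483] w 0.044 j7 0.133
```

step_arm --series '[[[0,0,-0.002],[0,0,0]],[[0,0,0],[0,0,0]]]'

```text
t: 18.88
tcp_pos: [0.579, -0.0677, 0.2223]
tcp_rot: [0.999, -0.041, -0.0, 0.0]
wrist_force: [-0.2, 0.4, 1.1]
gripper_width: 0.0438
```

step_arm --series '[[[0,0,0],[0,0,0]],[[0,0,0],[0,0,0]],[[0,0,0],[0,0,0]],[[0,0,0],[0,0,0]],[[0,0,0],[0,0,0]]]' --fingers 70

```text
t: 19.3
tcp_pos: [0.579, -0.0677, 0.2222]
tcp_rot: [0.999, -0.041, -0.0, 0.0]
wrist_force: [0.1, 0.4, -0.8]
gripper_width: 0.0697
```

```bash
python3 la.py pics/w21.png; python3 - <<'E'
from h import *
p,_=env.snapshot("side"); cv2.imwrite("pics/s21.png",p)
E
```

```text
t 19.3 p [ 0.579  -0.0677  0.2222] yaw -0.0826 z [-0.0002 -0.0001 -1.    ] F [ 0.1059  0.4453 -0.8148] M [-0.0541  0.0814  0.0454] w 0.0697 j7 0.133
line px 326.65557163531116 339.57163531114327 691 line yaw -3.005052
```

View pics/w21.png

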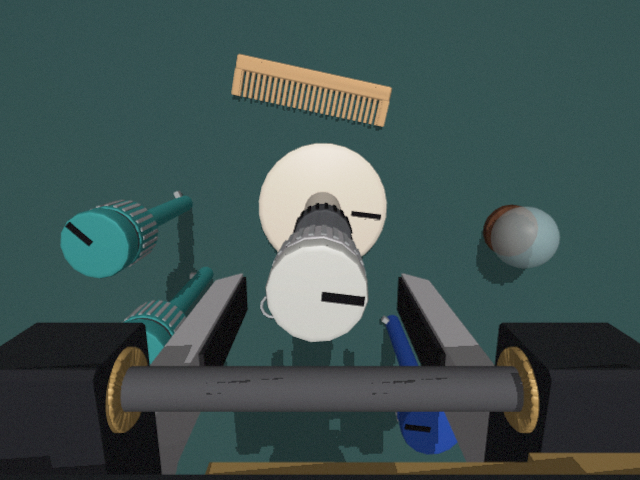

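The head stays up with the fingers open. Its cap is at (318,290), with the line still parallel to the foot mark. I'll retreat straight up.

step_arm --series '[[[0,0,-0.06],[0,0,0]],[[0,0,-0.1],[0,0,0]],[[0,0,-0.1],[0,0,0]],[[0,0,-0.1],[0,0,0]],[[0,-0.1,0],[0,0,0]],[[0,-0.1,0],[0,0,0]],[[0,0,0],[0,0,0]],[[0,0,0],[0,0,0]]]'

```text
t: 20.07
tcp_pos: [0.584, -0.006, 0.3301]
tcp_rot: [0.999, -0.04, -0.0, -0.0]
wrist_force: [-0.5, -0.4, -1.1]
gripper_width: 0.0701
```

```bash
python3 - <<'E'
from h import *
o,_=st(); K,T=cam("wrist",o)
p,d=env.snapshot("wrist"); cv2.imwrite("pics/w22.png",p); W=world(d,K,T)
top=(d>0)&(W[...,2]>.22)&(np.hypot(W[...,0]-.579,W[...,1]+.067)<.035)
print("cap",np.median(W[top],0),top.sum())
g=cv2.cvtColor(p,cv2.COLOR_BGR2GRAY)
def ang(m):
    n,l,s,c=cv2.connectedComponentsWithStats(m.astype(np.uint8));k=1+np.argmax(s[1:,4]);P=W[l==k]
    e=cv2.fitLine(P[:,:2].astype(np.float32),cv2.DIST_L2,0,.01,.01).ravel();e=e*np.sign(e[0]); return c[k],len(P),P.mean(0),np.arctan2(e[1],e[0])
print("line",ang(top&(g<90)))
r=np.hypot(W[...,0]-.579,W[...,1]+.067)
print("mark",ang((d>0)&(W[...,2]<.02)&(W[...,2]>.008)&(g<90)&(r<.062)&(r>.025)&(W[...,0]>.59)))
p,_=env.snapshot("side"); cv2.imwrite("pics/s22.png",p)
st()
E
```

```text
t 20.07 p [ 0.584  -0.006   0.3301] yaw -0.0794 z [-0.0004  0.0001 -1.    ] F [-0.5201 -0.367  -1.0509] M [-0.0509  0.0586 -0.0438] w 0.0701 j7 -0.036
cap [ 0.5782 -0.057   0.2623] 3630
line (array([333.9832, 323.2353]), 119, array([ 0.5885, -0.0652,  0.2638]), np.float32(-0.20745867))
mark (array([356.3286, 247.1286]), 70, array([ 0.6238, -0.0786,  0.0154]), np.float32(-0.22014007))
t 20.17 p [ 0.5838 -0.0085  0.3302] yaw -0.0829 z [-0.0003 -0.0004 -1.    ] F [-0.6379 -0.8198 -0.0641] M [-0.0678  0.081  -0.0491] w 0.0698 j7 -0.035
```

View pics/w22.png

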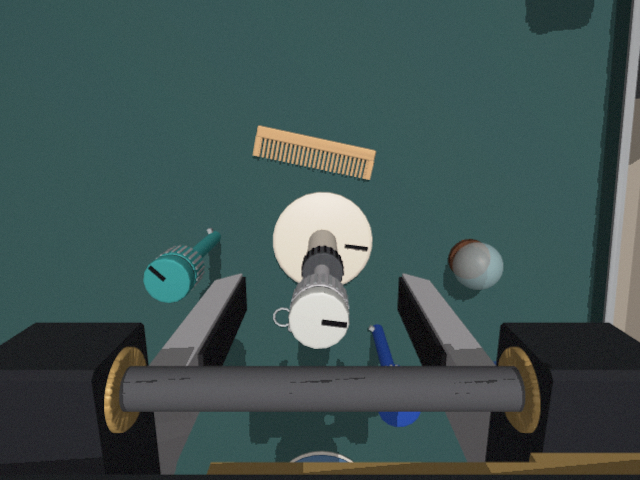

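View pics/s22.png

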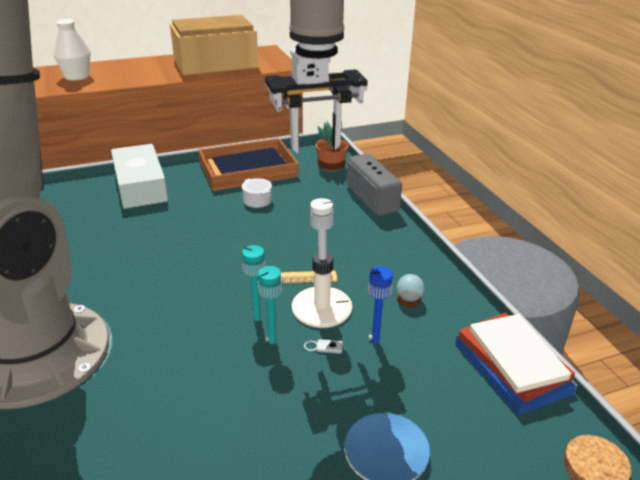

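step_arm --series '[[[0,0,0],[0,0,0]],[[0,0,0],[0,0,0]],[[0,0,0],[0,0,0]],[[0,0,0],[0,0,0]],[[0,0,0],[0,0,0]],[[0,0,0],[0,0,0]]]'

```text
t: 20.67
tcp_pos: [0.584, -0.008, 0.3303]
tcp_rot: [0.999, -0.041, -0.0, 0.0]
wrist_force: [-0.7, 0.4, -0.8]
gripper_width: 0.0701
```

```bash
python3 - <<'E'
from h import *
o,_=st(); K,T=cam("wrist",o)
p,d=env.snapshot("wrist"); W=world(d,K,T); g=cv2.cvtColor(p,cv2.COLOR_BGR2GRAY)
top=(d>0)&(W[...,2]>.255)&(np.hypot(W[...,0]-.579,W[...,1]+.067)<.04)
P=W[top]; zt=np.median(P[:,2])
A=np.c_[P[:,:2],np.ones(len(P))]
for _ in range(4):
    s=np.linalg.lstsq(A,P[:,2],rcond=None)[0]; q=np.abs(A@s-P[:,2])<.0015; A,P=A[q],P[q]
print("cap plane slope",s[:2],"z at centre",P.mean(0),len(P))
i=env.camera_info("side")
for n in ["side","top"]:
    env.snapshot(n)
    for q in ["lamp_head","tin","saucers","fob","comb"]: print(n,q,[(x["score"],np.array(x["point"])) for x in env.mark_of(q,n)])
E
```

```text
t 20.67 p [ 0.584  -0.008   0.3303] yaw -0.0828 z [-0.0001 -0.     -1.    ] F [-0.7212  0.3946 -0.8102] M [-0.1047  0.1023 -0.0331] w 0.0701 j7 -0.036
cap plane slope [ 0.0152 -0.0478] z at centre [ 0.5773 -0.0627  0.2627] 2450
side lamp_head [(0.89, array([ 0.4511, -0.1346,  0.1545])), (0.84, array([ 0.5743, -0.0595,  0.2437])), (0.79, array([ 0.4352, -0.0512,  0.154 ])), (0.78, array([ 0.6482, -0.199 ,  0.1543])), (0.54, array([ 0.581 , -0.0718,  0.1328]))]
side tin [(0.64, array([ 0.5771,  0.4275, -0.0012])), (0.58, array([ 0.5785, -0.0663,  0.1368]))]
side saucers [(0.75, array([ 0.5483, -0.4576,  0.0013]))]
side fob [(0.77, array([ 0.5507, -0.1924,  0.0023]))]
side comb [(0.65, array([0.5811, 0.0479, 0.0027]))]
top lamp_head [(0.9, array([ 0.4433, -0.1291,  0.1532])), (0.72, array([ 0.645 , -0.2018,  0.1513]))]
top tin [(0.9, array([0.5752, 0.4321, 0.0013]))]
top saucers [(0.91, array([ 0.5407, -0.4535, -0.0031]))]
top fob [(0.84, array([ 0.5515, -0.1874, -0.0006]))]
top comb []
```

The tilt is about 0.05 rad, within the 0.1 limit. The head's origin is near 0.242 m, the line is over the mark within about 0.02 rad, and the arm is clear. Handing in.

```bash
python3 -c "
from plant import env
print(env.close_job())"
```

```text
the job is handed in; nothing more can be done
None
```

The lamp is raised and locked in its catch, and I handed the job in after about 21 s of the 72 s. No verdict was reported.

**What I did:** I gripped the white-capped head with 5–8 N and twisted it about 0.87 rad anticlockwise. I then drew it up until I felt the stop, about 80 mm above the start, where the wrist read about 9 to 10 N. I backed off about 2 mm and turned the head clockwise, going about 0.02 rad past where it started. I lowered it about 5 mm until the catch carried it, then let go and retreated.

**Last checks:**
- **Height:** the head's origin is at about 0.242 m, above the required 0.22 m.
- **Black line:** it was parallel to the foot's mark within about 0.02 rad, measured just after release.
- **Tilt:** the head leans about 0.05 rad because of the play in the tube. The limit is 0.1 rad.
- **Other things on the table:** the robot touched none of them. The tin, fob, saucers and comb looked undisturbed, and so did the glass ball by eye.

**What disagreed or was not done:**
- I did not turn the head clockwise until it met its end stop. I stopped once the line was over the mark, because the twist reading was too noisy to feel that stop safely.
- An early wrist picture, taken while the arm was still moving, put the lamp up to 10 mm off. I took it again at rest.
- In the final top view the detector missed the raised head and the comb. The side view found both, with the head at 0.244 m.

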